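Crank the mould clamp shut

TASK

Two bench clamps stand on the potter's table; one holds a white plaster mould, the other is empty. On the clamp with the mould, swing the folding crank handle up off its handwheel until it latches upright, without turning the wheel yet, then crank the wheel clockwise (seen from above) to its end stop so that the yellow jaw closes on the mould, and let go with the handle still latched upright. Leave the empty clamp's crank and wheel alone.

Things in the scene. Friction and masses are not known exactly. Their poses are not given: they have to be found in the camera images.
- clamp: Clamp with the white plaster mould (94x125 mm, top 127 mm up), fixed to the table: green gearbox 130x130x66 mm, on it a level aluminium handwheel, 170 mm across, its top 87 mm up; behind it a green bed 150 mm wide with a yellow sliding jaw (top 123 mm up). Origin: on the table under the wheel's vertical axis. x: from the wheel along the bed to the mould (end 370 mm out); z up.
- clamp_hinge (a point): Middle of the crank's hinge pin, in a steel lug near the rim of the handwheel: 72 mm from the wheel's axis, 119 mm above the table; the lug is 30x28 mm, its top 125 mm above the table. It goes round with the wheel.
- clamp_knob (a point): Centre of the red ball knob (28 mm) at the end of the crank's 11 mm steel stem, 66 mm from the hinge. Folded, the crank lies level, from the hinge towards the wheel's axis, the knob 6 mm short of the axis and 119 mm above the table; latched, it stands upright over the hinge, the knob 185 mm above the table. The ball spins freely on its stem, and pivots in the grip.
- clamp_crank (a joint): Angle of the crank (rad): 0 folded flat, pi/2 upright against its stop. The knob swings up and outwards about the hinge in the upright plane through wheel axis and hinge. An over-centre spring (about 0.1 N m, 2 N at the knob) pushes the crank back flat below about 0.85 rad; above, it snaps it upright and keeps it there.
- clamp_wheel (a joint): Angle of the handwheel (rad), growing clockwise seen from above, from 0 (jaw open) to its end stop at 2.6 (jaw on the mould; 8 mm of jaw travel per rad); it starts at 0 to 0.9. In the clamp's axes the hinge lies at the bearing 2.6 minus this angle, counter-clockwise from x. Stiff: 0.18 N m of friction, about 2.5 N at the upright knob; it stays where it is left.
- spare_stem (a point): Point on the crank's stem, 35 mm from its hinge and 119 mm above the table, of the other, otherwise identical clamp, which has no mould in it; its crank lies folded. To be left alone.

How it is judged (in metres and radians):
On the way, in this order (a step that is already met when the one before it is completed fails the run):
1. the crank of the clamp with the mould is swung up and latched upright (value of joint clamp_crank above 1.35 rad), for 0.2 s.
2. the wheel is cranked clockwise to its end stop, the crank upright (value of joint clamp_wheel above 2.4 rad and value of joint clamp_crank above 1.35 rad), for 0.2 s.
At the end, for the whole second after the job is handed in: The wheel of the clamp with the mould stands within 0.2 rad of its end stop (angle over 2.4 rad), its crank is latched upright (over 1.4 rad) and released, and the empty clamp's crank stem is within 10 mm of where it was (value of joint clamp_wheel above 2.4 rad and value of joint clamp_crank above 1.4 rad and distance of spare_stem from where it was at the start of the episode below 0.01 m); the robot touches nothing.
It fails at once if the wheel is turned (hinge moved over 25 mm) while the crank is not upright (under 1.0 rad) (distance of clamp_hinge from where it was at the start of the episode above 0.025 m and value of joint clamp_crank below 1 rad).
It fails at once if the empty clamp's crank or wheel is moved (a point on its crank's stem by over 15 mm) (distance of spare_stem from where it was at the start of the episode above 0.015 m).
It also fails if it takes over 43 s, if anything falls off the work surface, if the arm or the gripper's body presses on something with over 40 N, if the wrist force passes 120 N, or if a joint passes its speed limit or range.

ROBOT

A 6-joint arm with a two-finger parallel gripper is mounted at the origin on the work surface. World frame = base frame: x ahead of the robot, y to its left, z up, the work surface at z = 0. Lengths are in m, angles in degrees, forces in N, time in s.
With the tool pointing down it reaches from about 0.4 to 0.825 m from the base axis. Payload 7 kg.
Tool frame: the origin (TCP) lies between the finger pads; the fingertips stand 19 mm ahead of it and the grasp point (between the pads) is the TCP; x points along the fingers, y is the direction in which the jaws open and shut, and the axes are right-handed (so a half turn about x gives the same grasp; the last joint's range is limited). The gripper opens to 88 mm and grips with 3 to 60 N. Pads are 19 mm wide; open, the fingers measure 130 mm over their backs; the gripper's body (78 mm by 193 mm) begins 47 mm behind the grasp point.
Start: joints at [-55.285, 20.546, 0.682, 0, -70.136, -16.507], TCP at [0.211, -0.641, 0.246] pointing down, gripper open.
Joint ranges: [-176.03, 176.03], [-82.01, 121.73], [-58.28, 71.71], [-173.87, 95.51], [-174.79, -0.11], [-173.66, 173.66]. Speed limits (degrees/s): [136.94, 136.94, 172.46, 180, 180, 180].

INTERFACE

Orientations are given as [roll, pitch, yaw] about the fixed x, y, z axes, in that order (R = Rz(yaw) Ry(pitch) Rx(roll)).
In Python, from plant import * gives the robot as it stands.
- The arm moves only by the tool step_arm, never from a script. Its argument "steps" is a list of rows, each a list of 2 entries, a list of its own where there are three numbers: the shift along the tool's x, y, z in units of 0.02 m (1.0 is 0.02 m), then the turn about the tool's x in units of 6 degrees (1.0 is 6 degrees). A call has 1 to 20 rows; each row shifts and turns the commanded pose from where the row before left it, along the tool's axes as they then stand; what a row does not reach is not made up. A row lasts 1/12 s, in which the tool goes at most 41.7 mm and 7.16 degrees, less where a joint would pass 70% of its speed; a pose out of reach is approached as far as the arm can. A call with a number of a shift or a turn outside -1 to 1 is refused whole. A call with a gripper value outside its range is refused whole. "fingers" is the closure, from 0 (fully open) to 1 (shut), set as the call begins (left out, the last holds). The fingers move at their own pace and stop on an object; "grip_force" is the grip in N (left out, the last holds). Time passes only in rows, so rows that do not move let the fingers close. It gives the time, the measured TCP pose, the force and the opening at its end, in the units of the state.
- get_state(): the state, without advancing time (a new reading comes with each control period).
- capture(name): name is "side" or "top"; returns the picture (420x560x3 uint8, blue, green, red); there is no depth.
- camera_model(name): a dict with "intrinsics" (3x3 intrinsics, pixels), "rvec" (rotation vector, rad) and "tvec" (3), from world to camera coordinates, as OpenCV has them. Camera axes: x right, y down, z forward; pixel columns grow to the right and rows downward; lengths in m; the calibration is good to about 2 mm. A picture is of the moment at which its call begins. camera_model takes no time and is no camera call.
- close_job(): hands the job in, once; it reports no verdict.
The state is a dict: "time_s": time; "joints": joint angles; "qd": joint speeds; "joint_torque": joint torques, N m; "tcp_pos": TCP position; "eef_rot": TCP orientation; "contact_force": force on the tool from outside, world axes, zero at the start; "moment": the same for the moment, N m; "gripper_width": finger opening in m.
Only numpy, scipy, OpenCV 4.12 (cv2) and the standard library are available. Lean on these libraries where they do the work, as an engineer would, in place of code of your own. Each camera call takes 0.05 s, during which the arm holds its last target.

## Working session

There is one attempt and no reset: what is moved stays moved. The work goes in short steps, Python scripts to look and compute and a tool call to move; the robot and the scene stay as the last step left them, time stands still between calls to the robot, and variables do not carry over. Pictures are saved under pics/ and viewed, and the job is handed in when it is done.

Besides the shell and the picture viewer there is one more tool, called by a JSON object that holds its "op" and its "data". step_arm: Moves the arm, as the interface text tells. Its arguments: {"type":"object","properties":{"steps":{"type":"array","items":{"type":"array"}},"fingers":{"type":"number"},"grip_force":{"type":"number"}},"required":["steps"]}

```bash
ls; mkdir -p pics
python3 - <<'E'
from plant import *
import cv2
print(get_state())
for n in("side","top"):
    im=capture(n); cv2.imwrite(f"pics/{n}0.png",im); print(n,camera_model(n))
E
```

```text
pics
{'time_s': 0.0, 'joints': array([-5.52842954e+01,  2.05923832e+01,  6.31012693e-01, -2.16513464e-02,
       -7.01346003e+01, -1.65072813e+01]), 'qd': array([-0.04432078, -0.02396892, -0.00532421, -0.03485223,  0.00568812,
        0.04751318]), 'joint_torque': array([-1.44930429e-03, -5.82712913e+01,  2.93066275e+01,  6.99723288e+00,
        7.10776090e-03, -1.41165874e-04]), 'tcp_pos': array([ 0.21075507, -0.6407505 ,  0.24458616]), 'eef_rot': array([ 94.53521023,  89.90189399, 112.73625907]), 'contact_force': array([-0.28873907, -0.67916204,  1.14544843]), 'moment': array([0.08052819, 0.01302213, 0.00927787]), 'gripper_width': 0.08788873989028659}
side {'intrinsics': array([[444.81303114,   0.        , 279.65553717],
       [  0.        , 444.81303114, 210.26593965],
       [  0.        ,   0.        ,   1.        ]]), 'rvec': array([ 0.48416466, -2.55155199,  1.3880952 ]), 'tvec': array([0.44098198, 0.16761902, 0.79167942])}
top {'intrinsics': array([[545.36205983,   0.        , 279.44225336],
       [  0.        , 545.36205983, 200.07816364],
       [  0.        ,   0.        ,   1.        ]]), 'rvec': array([ 2.21999858, -2.15950597,  0.13375909]), 'tvec': array([-0.019973  ,  0.51482717,  1.12938509])}
```

View pics/side0.png

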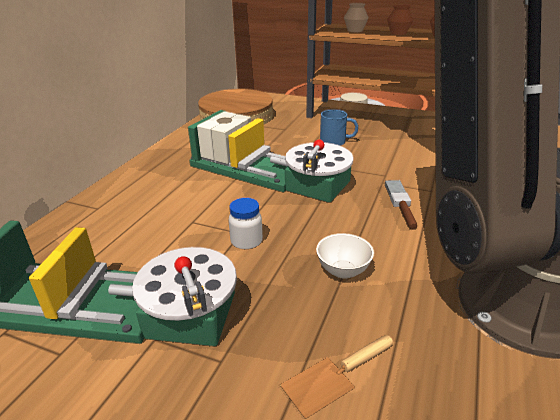

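View pics/top0.png

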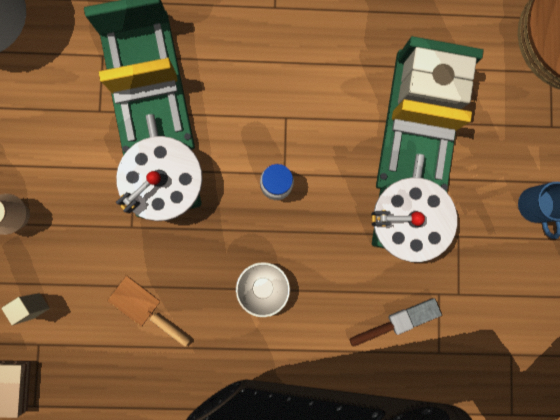

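The mould clamp is the far one in the side view (knob ~(319,146)) and the right one in the top view (knob ~(417,219), lug ~(377,218)). The empty clamp is at top ~(153,178). Next I'll triangulate.

```bash
cat > h.py <<'E'
import cv2,numpy as np
from plant import *
def cam(n):
    m=camera_model(n);R=cv2.Rodrigues(np.array(m["rvec"],float))[0];return m["intrinsics"],R,np.array(m["tvec"]).ravel()
def ray(n,p):
    K,R,t=cam(n);d=R.T@np.linalg.inv(K)@np.array([p[0],p[1],1.]);return -R.T@t,d/np.linalg.norm(d)
def onz(n,p,z):
    o,d=ray(n,p);return o+d*(z-o[2])/d[2]
def tri(ps,pt):
    Ks,Rs,ts=cam("side");Kt,Rt,tt=cam("top")
    X=cv2.triangulatePoints(Ks@np.c_[Rs,ts],Kt@np.c_[Rt,tt],np.array(ps,float).reshape(2,1),np.array(pt,float).reshape(2,1)).ravel();return X[:3]/X[3]
def proj(n,P):
    K,R,t=cam(n);q=K@(R@np.array(P)+t);return q[:2]/q[2]
def blobs(im,lo,hi,mn=15):
    h=cv2.cvtColor(im,cv2.COLOR_BGR2HSV);m=cv2.inRange(h,lo,hi)
    n,l,s,c=cv2.connectedComponentsWithStats(m);return [(c[i].round(1),s[i]) for i in range(1,n) if s[i,4]>=mn]
def red(im):
    h=cv2.cvtColor(im,cv2.COLOR_BGR2HSV);m=cv2.inRange(h,(0,190,90),(5,255,255))|cv2.inRange(h,(174,190,90),(180,255,255))
    n,l,s,c=cv2.connectedComponentsWithStats(m);return [(c[i].round(1),s[i].tolist()) for i in range(1,n) if s[i,4]>=15]
E
python3 - <<'E'
from h import *
s=cv2.imread("pics/side0.png");t=cv2.imread("pics/top0.png")
print(red(s));print(red(t))
for n,im,(x,y,w,h) in(("s",s,(270,130,100,80)),("t",t,(360,160,110,110)),):
    cv2.imwrite(f"pics/{n}z.png",cv2.resize(im[y:y+h,x:x+w],None,fx=5.4,fy=5.4,interpolation=cv2.INTER_CUBIC))
E
```

```text
[(array([319.1, 143.4]), [314, 140, 10, 10, 59]), (array([182.3, 263.1]), [175, 257, 16, 16, 165])]
[(array([152.7, 177.3]), [147, 172, 12, 12, 113]), (array([417.3, 218.3]), [412, 212, 12, 14, 130])]
```

View pics/sz.png

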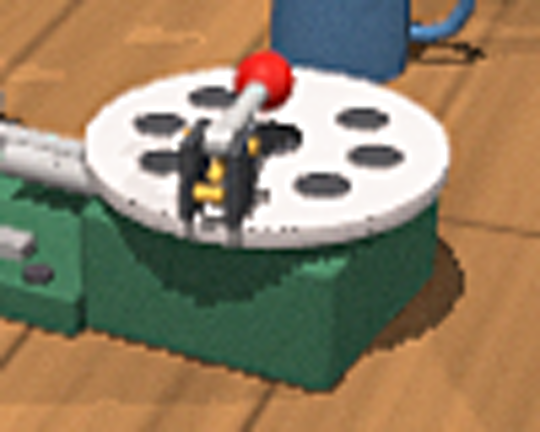

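View pics/tz.png

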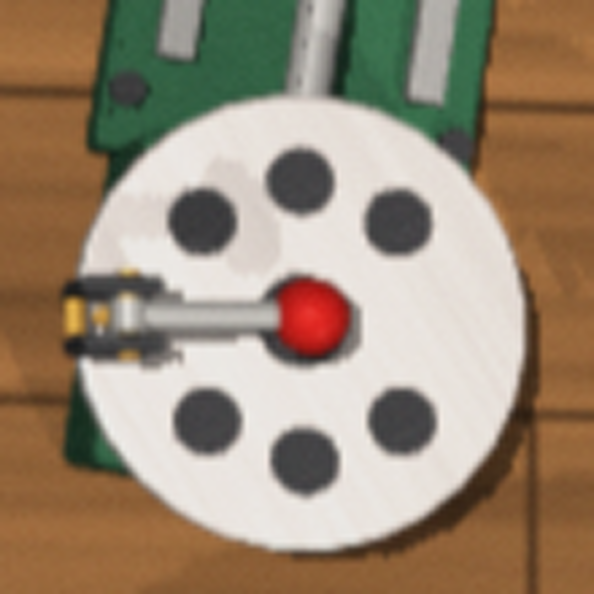

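The zooms show the wheel face (side centre ~(319,158), top ~(416,220)), the lug at top ~(381,219) on the wheel's left, and the knob near the axis.

Run:
```python
from h import *
s=cv2.imread("pics/side0.png");t=cv2.imread("pics/top0.png")
K=tri((319.1,144.5),(417.3,218.6));print("knob",K)
W=tri((319.4,157.8),(416.1,219.8));print("wheel tri",W,"top@.087",onz("top",(416.1,219.8),.087))
for z in(.119,.125):print("lug",z,onz("top",(382,218.8),z),"knob@",onz("top",(417.3,218.6),.119))
print("lug tri",tri((270+216/5.4,130+150/5.4),(360+115/5.4,218.9)))
# wheel by ellipse, top
for n,im,c in(("top",t,(416,220)),("side",s,(319,158))):
    h=cv2.cvtColor(im,cv2.COLOR_BGR2HSV);m=cv2.inRange(h,(0,0,150),(180,45,255))
    k,l,st,ce=cv2.connectedComponentsWithStats(m);b=[i for i in range(1,k) if st[i,0]<=c[0]+10<=st[i,0]+st[i,2] and st[i,1]<=c[1]<=st[i,1]+st[i,3] and st[i,4]>500]
    for i in b:
        cs=cv2.findContours((l==i).astype(np.uint8),cv2.RETR_EXTERNAL,cv2.CHAIN_APPROX_NONE)[0]
        print(n,st[i],cv2.fitEllipse(cv2.convexHull(max(cs,key=len))))
# yellow jaw, mould
print("yellow",[x for x in blobs(t,(20,150,120),(32,255,255),100)])
print("mould pts on .127", [onz("top",p,.127).round(3) for p in((408,60),(474,68))])
print("clamp far end", [onz("top",p,.09).round(3) for p in((410,40),(482,52),(378,188))])
```

```text
knob [ 0.47837339 -0.27217952  0.11949622]
wheel tri [ 0.47871258 -0.28122461  0.07917576] top@.087 [ 0.4776496  -0.27917131  0.087     ]
lug 0.119 [ 0.47574814 -0.20320808  0.119     ] knob@ [ 0.47807508 -0.27241999  0.119     ]
lug 0.125 [ 0.47537625 -0.2018829   0.125     ] knob@ [ 0.47807508 -0.27241999  0.119     ]
lug tri [ 0.47683403 -0.20218901  0.11575617]
top [ 375  154   82  108 4370] ((415.6866455078125, 210.33445739746094), (81.7541275024414, 109.0501480102539), 1.407612919807434)
side [ 266  142   87   34 1328] ((311.6319885253906, 158.0381317138672), (32.95648956298828, 86.1395492553711), 92.07797241210938)
yellow [(array([133.7,  69.4]), array([ 99,  58,  71,  24, 782], dtype=int32)), (array([435.9, 110.2]), array([400,  99,  72,  23, 810], dtype=int32))]
mould pts on .127 [array([ 0.792, -0.25 ,  0.127]), array([ 0.781, -0.383,  0.127])]
clamp far end [array([ 0.848, -0.264,  0.09 ]), array([ 0.829, -0.415,  0.09 ]), array([ 0.539, -0.201,  0.09 ])]
```

Run:
```python
from h import *
from scipy.spatial.transform import Rotation as Ro
s=get_state();r=s["eef_rot"];M=Ro.from_euler("xyz",r,degrees=True).as_matrix();print(M.round(3))
for t in range(-120,121,6):
    N=M@Ro.from_euler("x",t,degrees=True).as_matrix()
    if abs(N[1,1])<.06: print(t,N.round(3).tolist())
y=M[:,1];print(np.degrees(np.arctan2(y[1],y[0])))
print(np.array([.478,-.272,.2])-s["tcp_pos"])
```

```text
[[-0.001 -0.312  0.95 ]
 [ 0.001  0.95   0.312]
 [-1.     0.001 -0.   ]]
-72 [[-0.001, -1.0, -0.003], [0.001, -0.003, 1.0], [-1.0, 0.001, 0.001]]
108 [[-0.001, 1.0, 0.003], [0.001, 0.003, -1.0], [-1.0, -0.001, -0.001]]
108.20046452276033
[ 0.2672287   0.36883576 -0.0447332 ]
```

{"op": "step_arm", "data": {"steps": [[[0, 0, 0], -1], [[0, 0, 0], -1], [[0, 0, 0], -1], [[0, 0, 0], -1], [[0, 0, 0], -1], [[0, 0, 0], -1], [[0, 0, 0], -1], [[0, 0, 0], -1], [[0, 0, 0], -1], [[0, 0, 0], -1], [[0, 0, 0], -1], [[0, 0, 0], -1], [[0, 0, 0], 0]], "fingers": 0, "grip_force": 25}}

```text
time_s: 1.18
tcp_pos: [0.2108, -0.6409, 0.245]
eef_rot: [22.0, 89.9, 112.5]
contact_force: [-0.2, 0.4, -0.9]
gripper_width: 0.0878
```

{"op": "step_arm", "data": {"steps": [[[0, -0.7, 0.9], 0], [[0, -0.7, 0.9], 0], [[0, -0.7, 0.9], 0], [[0, -0.7, 0.9], 0], [[0, -0.7, 0.9], 0], [[0, -0.7, 0.9], 0], [[0, -0.7, 0.9], 0], [[0, -0.7, 0.9], 0], [[0, -0.7, 0.9], 0], [[0, -0.7, 0.9], 0], [[0, -0.7, 0.9], 0], [[0, -0.7, 0.9], 0], [[0, -0.7, 0.9], 0], [[0, -0.7, 0.9], 0], [[0, -0.7, 0.9], 0], [[0, -0.7, 0.9], 0], [[0, -0.7, 0.9], 0], [[0, -0.7, 0.9], 0], [[0, -0.7, 0.9], 0], [[0, 0, 0.9], 0]]}}

```text
time_s: 2.85
tcp_pos: [0.4774, -0.2792, 0.2451]
eef_rot: [121.5, 90.0, -148.5]
contact_force: [0.9, -1.1, 0.3]
gripper_width: 0.0878
```

{"op": "step_arm", "data": {"steps": [[[0, 0, 0.4], 0], [[0, 0, 0], 0], [[0, 0, 0], 0]]}}

```text
time_s: 3.1
tcp_pos: [0.4754, -0.2721, 0.2457]
eef_rot: [-143.2, 90.0, -53.0]
contact_force: [-0.2, 0.0, 1.3]
gripper_width: 0.0874
```

{"op": "step_arm", "data": {"steps": [[[0.8, -0.13, 0], 0], [[0.8, 0, 0], 0], [[0.8, 0, 0], 0], [[0.8, 0, 0], 0], [[0.8, 0, 0], 0], [[0.8, 0, 0], 0], [[0.6, 0, 0], 0], [[0.4, 0, 0], 0], [[0.4, 0, 0], 0], [[0, 0, 0], 0], [[0, 0, 0], 0]]}}

```text
time_s: 4.02
tcp_pos: [0.4781, -0.2726, 0.1216]
eef_rot: [109.4, 90.0, -160.4]
contact_force: [0.2, -0.1, 0.2]
gripper_width: 0.0877
```

Run:
```python
from h import *
s=capture("side");t=capture("top")
cv2.imwrite("pics/s1.png",np.hstack([cv2.resize(s[100:230,230:390],(400,325)),cv2.resize(t[140:270,340:500],(400,325))]))
print(get_state()["tcp_pos"],get_state()["contact_force"])
```

```text
[ 0.47860595 -0.27252013  0.12228229] [0.80816922 0.56218238 1.01165645]
```

View pics/s1.png

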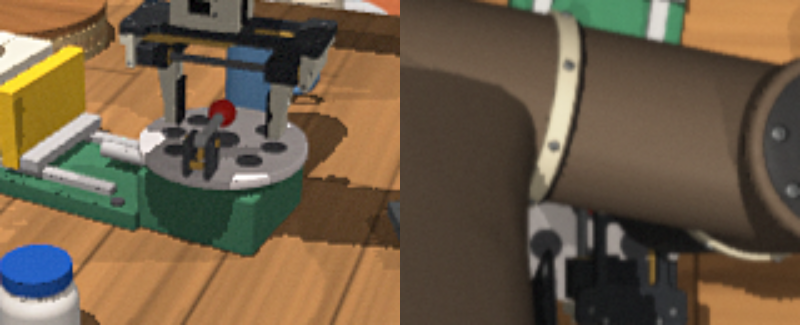

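The side view shows the open fingers straddling the red knob. The top view is covered by the arm. Closing now.

{"op": "step_arm", "data": {"steps": [[[0, 0, 0], 0], [[0, 0, 0], 0], [[0, 0, 0], 0], [[0, 0, 0], 0], [[0, 0, 0], 0], [[0, 0, 0], 0], [[0, 0, 0], 0], [[0, 0, 0], 0], [[0, 0, 0], 0], [[0, 0, 0], 0], [[0, 0, 0], 0], [[0, 0, 0], 0]], "fingers": 1, "grip_force": 25}}

```text
time_s: 5.12
tcp_pos: [0.48, -0.2723, 0.122]
eef_rot: [-100.3, 89.8, -10.1]
contact_force: [5.0, 0.5, -1.8]
gripper_width: 0.0266
```

{"op": "step_arm", "data": {"steps": [[[-0.26, -0.05, 0.02], 0], [[-0.26, -0.05, 0.02], 0], [[-0.25, 0.01, 0.06], 0], [[-0.25, 0.01, 0.06], 0], [[-0.24, 0.01, 0.1], 0], [[-0.24, 0.01, 0.1], 0], [[-0.22, 0.01, 0.14], 0], [[-0.22, 0.01, 0.14], 0], [[-0.2, 0.01, 0.17], 0], [[-0.2, 0.01, 0.17], 0]]}}

```text
time_s: 5.95
tcp_pos: [0.4795, -0.2525, 0.1695]
eef_rot: [-104.2, 89.9, -14.0]
contact_force: [6.2, -0.3, -3.2]
gripper_width: 0.0265
```

Run:
```python
from h import *
s=capture("side")
cv2.imwrite("pics/s2.png",cv2.resize(s[80:230,230:390],(640,600)))
x=get_state();print(x["tcp_pos"],x["contact_force"],x["gripper_width"],red(s))
```

```text
[ 0.47953727 -0.25196872  0.17010294] [ 4.45423629  0.11817452 -2.13850272] 0.02666298929586826 [(array([316.5, 129.4]), [312, 125, 10, 10, 78]), (array([182.5, 263.2]), [175, 257, 17, 16, 167])]
```

View pics/s2.png

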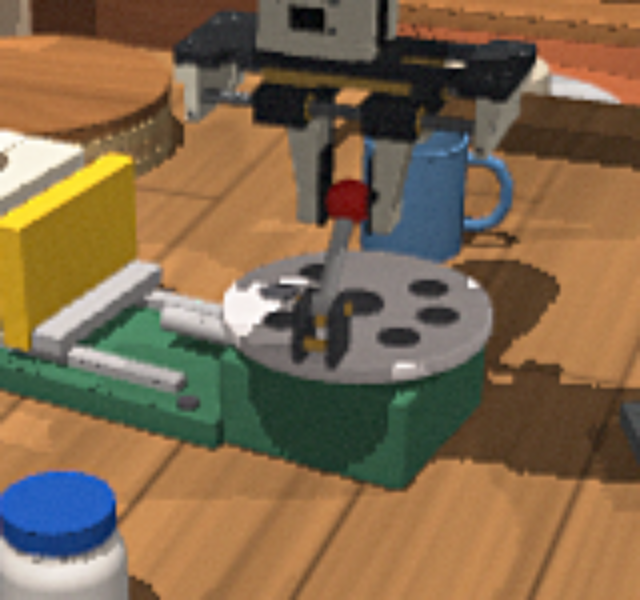

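The knob is in the grip at about 45° and the wheel looks unturned. Finishing the swing.

{"op": "step_arm", "data": {"steps": [[[-0.17, -0.06, 0.19], 0], [[-0.17, -0.04, 0.19], 0], [[-0.14, 0, 0.22], 0], [[-0.13, 0, 0.22], 0], [[-0.1, 0, 0.24], 0], [[-0.1, 0, 0.24], 0], [[-0.06, 0, 0.25], 0], [[-0.06, 0, 0.25], 0], [[-0.02, 0, 0.26], 0], [[-0.02, 0, 0.24], 0], [[0, 0, 0], 0], [[0, 0, 0], 0]]}}

```text
time_s: 7.0
tcp_pos: [0.4805, -0.206, 0.1878]
eef_rot: [-33.1, 90.0, 57.2]
contact_force: [-2.8, -0.9, 4.5]
gripper_width: 0.0264
```

Run:
```python
from h import *
s=capture("side")
cv2.imwrite("pics/s3.png",cv2.resize(s[80:230,230:390],(640,600)))
x=get_state();print(x["tcp_pos"],x["contact_force"],x["gripper_width"],red(s))
```

```text
[ 0.48048061 -0.20622842  0.18781247] [-2.43719462  0.32606718  4.83017335] 0.026798444401347092 [(array([310.3, 128.4]), [306, 123, 9, 12, 89]), (array([182.5, 263.2]), [175, 257, 17, 16, 167])]
```

View pics/s3.png

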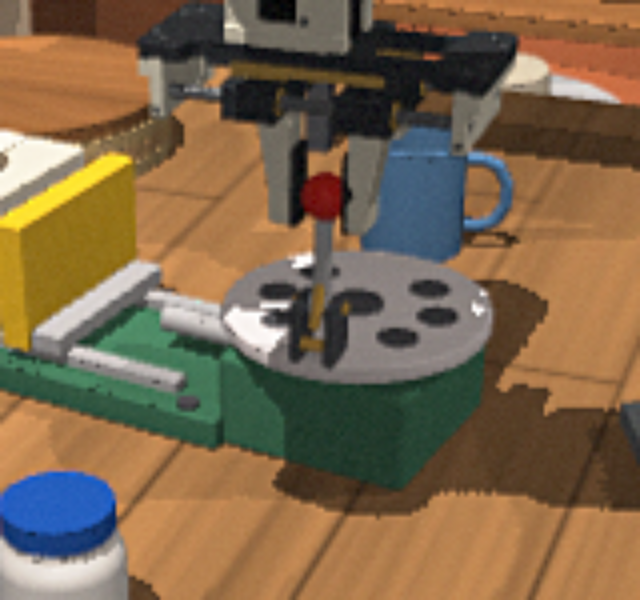

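Crank is upright (knob at z≈0.186, 73 mm from the axis). Now working out the arc.

Run:
```python
import numpy as np
from h import *
A=np.array([.478,-.279]);p=get_state()["tcp_pos"][:2];b0=np.degrees(np.arctan2(*(p-A)[::-1]));print(b0,np.linalg.norm(p-A),get_state()["joints"])
b=np.radians(np.linspace(b0,-9,31));P=A+.0725*np.c_[np.cos(b),np.sin(b)];
U=np.round(P/.02,2)
d=np.diff(U,axis=0)
print([[0,round(-a,2),round(c,2)] for a,c in d]); print(P[10],P[20],P[-1])
```

```text
88.04767672484653 0.07281384525938808 [-1.72044297e+00  8.94874551e+00 -2.31249052e+01 -1.69414774e-02
 -5.79156054e+01  1.96721314e+00]
[[0, np.float64(-0.21), np.float64(-0.01)], [0, np.float64(-0.2), np.float64(-0.02)], [0, np.float64(-0.2), np.float64(-0.04)], [0, np.float64(-0.2), np.float64(-0.05)], [0, np.float64(-0.2), np.float64(-0.05)], [0, np.float64(-0.19), np.float64(-0.07)], [0, np.float64(-0.19), np.float64(-0.08)], [0, np.float64(-0.18), np.float64(-0.09)], [0, np.float64(-0.18), np.float64(-0.1)], [0, np.float64(-0.17), np.float64(-0.12)], [0, np.float64(-0.17), np.float64(-0.12)], [0, np.float64(-0.16), np.float64(-0.12)], [0, np.float64(-0.15), np.float64(-0.14)], [0, np.float64(-0.14), np.float64(-0.15)], [0, np.float64(-0.14), np.float64(-0.15)], [0, np.float64(-0.12), np.float64(-0.16)], [0, np.float64(-0.12), np.float64(-0.17)], [0, np.float64(-0.11), np.float64(-0.18)], [0, np.float64(-0.09), np.float64(-0.18)], [0, np.float64(-0.09), np.float64(-0.18)], [0, np.float64(-0.07), np.float64(-0.19)], [0, np.float64(-0.07), np.float64(-0.2)], [0, np.float64(-0.05), np.float64(-0.19)], [0, np.float64(-0.05), np.float64(-0.21)], [0, np.float64(-0.03), np.float64(-0.2)], [0, np.float64(-0.02), np.float64(-0.2)], [0, np.float64(-0.0), np.float64(-0.21)], [0, np.float64(-0.0), np.float64(-0.2)], [0, np.float64(0.01), np.float64(-0.2)], [0, np.float64(0.03), np.float64(-0.21)]]
[ 0.51885726 -0.21910898] [ 0.5445627  -0.25026575] [ 0.5496074 -0.2903415]
```

{"op": "step_arm", "data": {"steps": [[[0, -0.21, -0.01], 0], [[0, -0.2, -0.02], 0], [[0, -0.2, -0.04], 0], [[0, -0.2, -0.05], 0], [[0, -0.2, -0.05], 0], [[0, -0.19, -0.07], 0], [[0, -0.19, -0.08], 0], [[0, -0.18, -0.09], 0], [[0, -0.18, -0.1], 0], [[0, -0.17, -0.12], 0], [[0, 0, 0], 0]], "grip_force": 30}}

```text
time_s: 7.97
tcp_pos: [0.5205, -0.2191, 0.1877]
eef_rot: [-85.9, 89.9, 4.4]
contact_force: [2.1, 1.9, 2.6]
gripper_width: 0.0262
```

Run:
```python
from h import *
s=capture("side")
cv2.imwrite("pics/s4.png",cv2.resize(s[80:230,230:390],(640,600)))
x=get_state();print(x["tcp_pos"],x["contact_force"],x["gripper_width"],red(s))
```

```text
[ 0.52038471 -0.21914569  0.18767641] [4.72166467 0.92838939 0.19021307] 0.026378070437682928 [(array([295.4, 124.1]), [291, 119, 9, 11, 83]), (array([182.5, 263.2]), [175, 257, 17, 16, 169])]
```

View pics/s4.png

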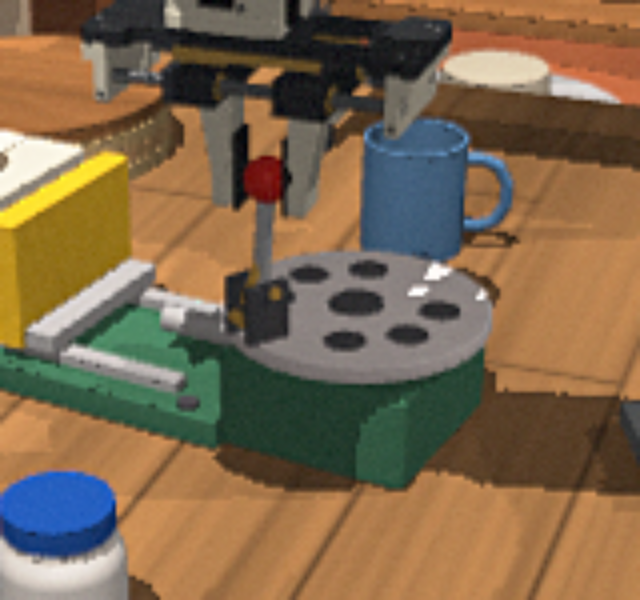

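The wheel turned about 33°, crank upright, jaw moving. Continuing.

{"op": "step_arm", "data": {"steps": [[[0, -0.2, -0.12], 0], [[0, -0.19, -0.12], 0], [[0, -0.15, -0.14], 0], [[0, -0.14, -0.15], 0], [[0, -0.14, -0.15], 0], [[0, -0.12, -0.16], 0], [[0, -0.12, -0.17], 0], [[0, -0.11, -0.18], 0], [[0, -0.09, -0.18], 0], [[0, -0.09, -0.18], 0], [[0, 0, 0], 0]]}}

```text
time_s: 8.93
tcp_pos: [0.5463, -0.251, 0.1878]
eef_rot: [-165.3, 89.9, -75.1]
contact_force: [2.1, -1.2, 1.9]
gripper_width: 0.0263
```

{"op": "step_arm", "data": {"steps": [[[0, -0.07, -0.19], 0], [[0, -0.07, -0.2], 0], [[0, -0.05, -0.19], 0], [[0, -0.05, -0.21], 0], [[0, -0.03, -0.2], 0], [[0, -0.02, -0.2], 0], [[0, 0, -0.21], 0], [[0, 0, -0.2], 0], [[0, 0, 0], 0], [[0, 0, 0], 0]]}}

```text
time_s: 9.77
tcp_pos: [0.5515, -0.2829, 0.1877]
eef_rot: [149.3, 89.9, -120.5]
contact_force: [-1.5, -1.6, 2.8]
gripper_width: 0.0262
```

Run:
```python
from h import *
s=capture("side")
cv2.imwrite("pics/s5.png",cv2.resize(s[80:230,200:360],(640,600)))
x=get_state();print(x["tcp_pos"],x["contact_force"],x["gripper_width"],red(s))
```

```text
[ 0.55149539 -0.28273571  0.18769053] [-0.85907402 -2.48145001  2.11593402] 0.026366832465440613 [(array([292.7, 113.4]), [288, 109, 9, 10, 74]), (array([182.2, 263.1]), [175, 257, 16, 16, 161])]
```

View pics/s5.png

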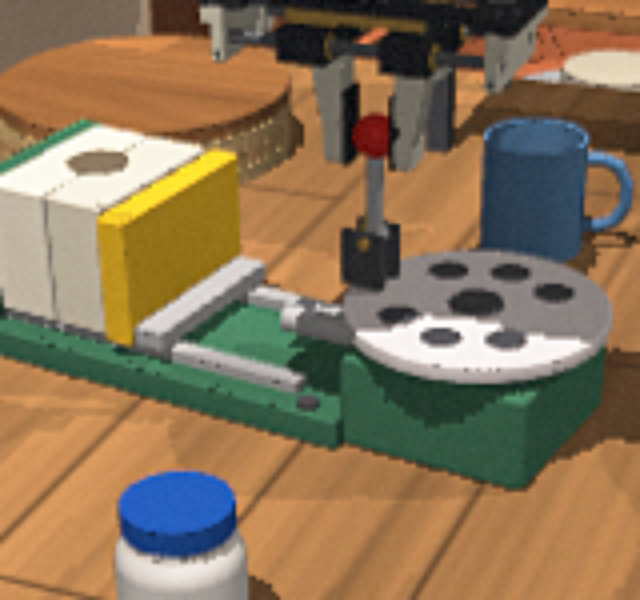

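The crank is upright and the yellow jaw is nearly on the mould. Creeping on until the stop force appears.

{"op": "step_arm", "data": {"steps": [[[0, 0, -0.15], 0], [[0, 0.01, -0.15], 0], [[0, 0.02, -0.15], 0], [[0, 0, 0], 0], [[0, 0, 0], 0]]}}

```text
time_s: 10.23
tcp_pos: [0.5517, -0.2868, 0.1873]
eef_rot: [-7.3, 89.7, 83.0]
contact_force: [0.3, 21.3, 8.3]
gripper_width: 0.0266
```

{"op": "step_arm", "data": {"steps": [[[0, 0.03, -0.12], 0], [[0, 0.03, -0.12], 0], [[0, 0, 0], 0], [[0, 0, 0], 0]]}}

```text
time_s: 10.57
tcp_pos: [0.5516, -0.2887, 0.187]
eef_rot: [-15.0, 89.4, 75.3]
contact_force: [2.1, 35.4, 9.5]
gripper_width: 0.0262
```

The stop was reached (35 N at y≈-0.287). Relaxing, then checking.

{"op": "step_arm", "data": {"steps": [[[0, 0, 0.15], 0], [[0, 0, 0.15], 0], [[0, 0, 0.08], 0], [[0, 0, 0], 0], [[0, 0, 0], 0]]}}

```text
time_s: 10.98
tcp_pos: [0.5513, -0.2868, 0.1872]
eef_rot: [-51.1, 89.8, 39.1]
contact_force: [5.0, 7.9, -0.9]
gripper_width: 0.0265
```

Run:
```python
from h import *
s=capture("side")
cv2.imwrite("pics/s6.png",cv2.resize(s[80:230,200:360],(640,600)))
x=get_state();print(x["tcp_pos"],x["contact_force"],x["gripper_width"],red(s))
```

```text
[ 0.55125225 -0.28687451  0.18724703] [ 4.67158474  7.75609526 -0.83818438] 0.026346813354837444 [(array([293.3, 113. ]), [289, 108, 9, 11, 78]), (array([182.3, 263.1]), [175, 257, 16, 16, 164])]
```

View pics/s6.png

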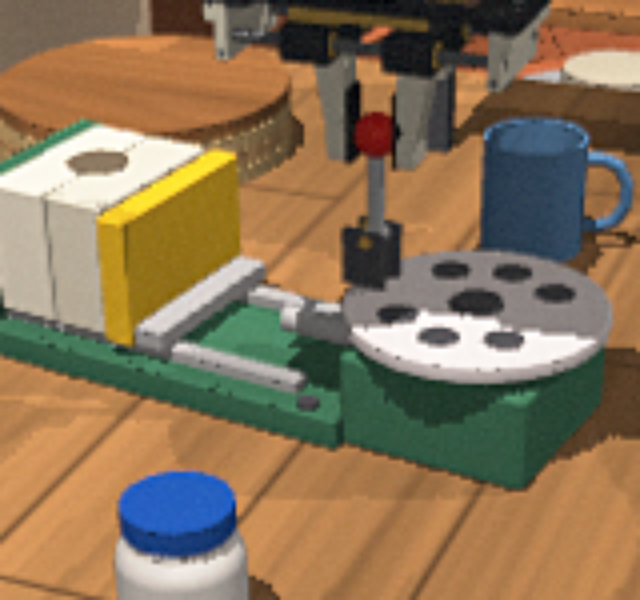

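The jaw is on the mould and the crank upright. I'll ease the last force and release.

{"op": "step_arm", "data": {"steps": [[[0, -0.08, 0.08], 0], [[0, 0, 0], 0], [[0, 0, 0], 0]]}}

```text
time_s: 11.28
tcp_pos: [0.5516, -0.2865, 0.1873]
eef_rot: [17.6, 90.0, 107.8]
contact_force: [1.5, 1.8, -3.3]
gripper_width: 0.0263
```

{"op": "step_arm", "data": {"steps": [[[0, 0, 0], 0], [[0, 0, 0], 0], [[0, 0, 0], 0], [[0, 0, 0], 0], [[0, 0, 0], 0], [[0, 0, 0], 0], [[0, 0, 0], 0], [[0, 0, 0], 0], [[0, 0, 0], 0], [[0, 0, 0], 0]], "fingers": 0}}

```text
time_s: 12.12
tcp_pos: [0.5516, -0.2866, 0.1878]
eef_rot: [-126.4, 90.0, -36.2]
contact_force: [0.1, 0.4, 0.0]
gripper_width: 0.0853
```

{"op": "step_arm", "data": {"steps": [[[-0.4, 0, 0], 0], [[-0.6, 0, 0], 0], [[-0.8, 0, 0], 0], [[-0.8, 0, 0], 0], [[-0.8, 0, 0], 0], [[-0.8, 0, 0], 0], [[-0.8, 0, 0], 0], [[0, 0, -0.8], 0], [[0, 0.4, -0.9], 0], [[0, 0.4, -0.9], 0], [[0, 0.4, -0.9], 0], [[0, 0.4, -0.9], 0], [[0, 0.4, -0.9], 0], [[0, 0.4, -0.9], 0], [[0, 0.4, -0.9], 0], [[0, 0.4, -0.9], 0], [[0, 0.4, -0.9], 0], [[0, 0.4, -0.9], 0], [[0, 0, 0], 0], [[0, 0, 0], 0]]}}

```text
time_s: 13.78
tcp_pos: [0.4718, -0.4836, 0.288]
eef_rot: [73.8, 90.0, 163.9]
contact_force: [0.1, 0.7, 0.1]
gripper_width: 0.0875
```

Run:
```python
from h import *
s=capture("side");t=capture("top")
cv2.imwrite("pics/s7.png",np.hstack([cv2.resize(s[80:220,200:360],(400,350)),cv2.resize(t[10:290,300:560],(325,350))]))
x=get_state();print(x["time_s"],x["tcp_pos"],x["contact_force"],x["gripper_width"])
print(red(s),red(t))
for a,_ in red(s):
  for b,_ in red(t):
    P=tri(a,b); print(a,b,P,proj("side",P)-a)
```

```text
13.8833 [ 0.47243944 -0.48250861  0.28807703] [-0.76881462 -0.74957409  0.06376488] 0.08746232235348295
[(array([293.6, 112.9]), [288, 108, 11, 11, 89]), (array([182.3, 263.2]), [175, 257, 16, 16, 166])] [(array([436.1, 177.5]), [429, 171, 15, 14, 163]), (array([152.7, 177.3]), [147, 172, 12, 12, 113])]
[293.6 112.9] [436.1 177.5] [ 0.55088804 -0.28770319  0.18595233] [0.29095435 0.00748621]
[293.6 112.9] [152.7 177.3] [0.46206887 0.17629739 0.37714686] [-58.00072407 -12.4393216 ]
[182.3 263.2] [436.1 177.5] [ 0.78709691 -0.41395462 -0.43146402] [62.08280248 -5.30653625]
[182.3 263.2] [152.7 177.3] [0.54340733 0.24263135 0.12168683] [0.26585843 0.02587043]
```

View pics/s7.png

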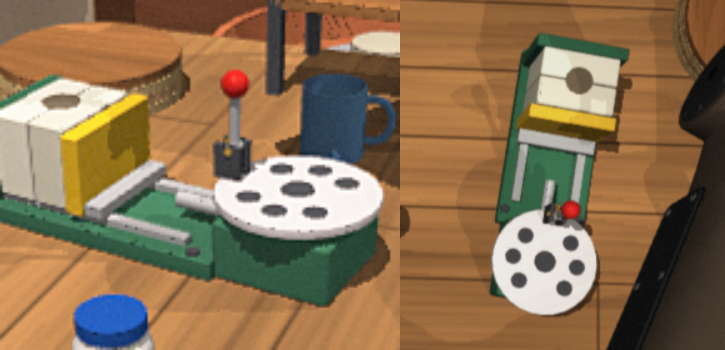

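The knob is at (0.551, -0.288, 0.186), upright and free. The jaw is on the mould, and the spare knob hasn't moved (152.7, 177.3, same as at the start). Handing in.

```bash
python3 -c "
from plant import *
print(close_job())"
```

```text
the job is handed in; nothing more can be done
None
```

I swung up the crank on the clamp with the mould until it stood upright. I then cranked the wheel clockwise to its end stop, let go and moved the arm clear. I handed the job in at about 13.9 s.

**Final checks:**
- **Crank:** the two camera views put the released knob at (0.551, -0.288, 0.186) m. That is upright over the hinge, against the stated 185 mm height.
- **End stop:** the force rose to 35 N as I pushed on, and the pictures show the yellow jaw against the mould. The knob's bearing (about -7°) came within about 3° of the end-stop direction I had estimated from the bed (about -10°), well inside the 0.2 rad allowed.
- **Empty clamp:** its knob sits on the same pixels as at the start.
- **Contact:** the force reading at the end was about 0 N, with the gripper open and away from everything.

One small disagreement: my first triangulation put the wheel face at 79 mm instead of 87 mm, from a rough ellipse centre in the side view. I took the wheel axis from the top view at the given height instead. The crank angle and wheel angle could not be read directly, so both are judged from the knob position and the pictures.

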